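Cover the loaded dish and hold the exposure shutter open at the mark

TASK

The sample dish is already in the exposure box, so set the blue lid squarely down over the steel collar without dropping it, and let go of it. Only then pull the spring-return shutter out by its yellow upright handle until the white pointer is within the width of the red marker, and keep holding it there: the program finishes while the gripper holds the shutter at the mark. Do not shift the red marker, and leave everything else on the bench where it stands.

Things in the scene. Friction and masses are not known exactly. Their poses are not given: they have to be found in the camera images.
- exposure_box: Cream lamp housing fixed to the bench, 160 (x) x 200 (y) x 55 high mm; origin at the centre of its underside, z up. A steel collar stands on its top (see well). From its -y side a dark guide plate runs out along -y: 15 mm high, from x -30 to +75 mm and from y -100 to -270 mm in this frame. Its place and yaw vary.
- well (a point): Centre of the mouth of the steel collar, at (0, 30, 77) mm in the box frame, axes as the box. The collar is a round ring, outer radius 52, inner radius 48 mm, rising 22 mm above the box top; the dish lies inside below its rim. The lid's top plate rests on the collar's rim with the skirt around the outside, so a seated lid has its origin on the collar's axis, 10 mm below this point.
- lid: Loose blue round lid, 124 mm across, about 120 g, lying right way up on the bench at the start, left or right of the box. Origin at the centre of its lower edge, z up along its axis. Skirt inner radius 57 mm (5 mm play around the collar), 10 mm deep; closed top plate from z 10 to 16 mm; on it a white upright cylindrical knob 24 mm in diameter from z 16 to 54 mm.
- sample_dish: Pale, translucent round dish, 86 mm across, 15 mm high, lying inside the collar; origin at the centre of its underside. Leave it there.
- shutter: Sliding shutter of the exposure box: a steel bar 24 mm wide, top at z 28 mm, that comes out of the box's -y side along the guide plate, with the upright handle and the white pointer on it. It slides only along the box's -y direction, 0 to 78 mm out; a spring draws it fully in: about 3.6 N at the start (fully in) and 1.2 N more for each 10 mm pulled. Origin on the handle's axis at the level of the bench, 165 mm from the box's origin along -y when fully in; axes as the box.
- handle (a point): Grip point on the shutter's handle, a yellow upright round bar 18 mm in diameter from z 28 to 95 mm above the bench; this point is on its axis 70 mm above the bench. When fully in it stands 65 mm clear of the box's side face (to its axis).
- index (a point): Tip of the shutter's white pointer, a 4 mm wide bar sticking out from the shutter bar to the box's +x, level with the handle's axis along y; the tip is 50 mm in +x from the handle's axis, 28 mm above the bench.
- mark (a point): Middle of the red marker, a block 24 (x) x 10 (y) x 16 high mm standing on the guide plate at 63 mm in +x from the line of the handle, this point 28 mm above the bench; axes as the box. It sits 30 to 60 mm beyond the pointer's starting place along the box's -y; it is only lightly clamped to the plate. The pointer is at the mark when index and mark have the same y in the box frame.
- dropper_a: Amber dropper bottle with red bulb, 42 mm across, 103 mm high, beyond the exposure box (+x side); origin under its centre. Bystander.
- dropper_b: Like dropper_a, its neighbour. Bystander.
- dropper_c: Like dropper_a, at the back right of the bench. Bystander.
- slide_box: Green flat box 50 x 85 x 30 mm high, on the bench on the robot's side of the guide plate; origin under its centre. Bystander.
- dish_stack: Stack of three pale round dishes, 86 mm across, 45 mm high in all, one solid piece; on the other side of the exposure box from the lid; origin under its centre. Bystander.
- reagent: Clear bottle with blue cap and white label, 60 mm across, 150 mm high, at the back left of the bench; origin under its centre. Bystander.
There are look-alikes about, which are no part of the job. Several things have the shape of the lid; the one meant has the colours described above. Leave any orange look-alike of the sample_dish alone.

How it is judged (in metres and radians):
On the way, in this order (a step that is already met when the one before it is completed fails the run):
1. the lid lies level over the collar and is let go (horizontal distance between lid and well below 0.007 m and z of lid in the frame of well between -0.014 and -0.0075 m and angle between lid's own z axis and vertical below 0.05 rad and contact force between the fingers and lid below 0.1 N), for 0.3 s.
2. the shutter is pulled until the pointer is at the red marker, held by the fingers (horizontal distance between lid and well below 0.007 m and z of lid in the frame of well between -0.014 and -0.0075 m and angle between lid's own z axis and vertical below 0.05 rad and y of index in the frame of mark between -0.005 and 0.005 m and contact force between the fingers and shutter above 3 N and linear speed of shutter below 0.01 m/s), for 0.3 s.
At the end, for the whole second after the job is handed in: Lid level (0.05 rad) on the collar rim, centred within 7 mm, let go; white pointer still and within 5 mm of the red marker's middle along the slide, fingers bearing on the shutter with over 3 N; marker moved under 4 mm, dish in the collar, bystanders within 30 mm of their places (all of step 2 and contact force between the fingers and lid below 0.1 N and distance of mark from where it was at the start of the episode below 0.004 m and horizontal distance between sample_dish and well below 0.008 m and distance of each of dropper_a, dropper_b, dropper_c, slide_box, dish_stack, reagent from where it was at the start of the episode below 0.03 m); the arm keeps its last pose, push and grip.
It fails at once if the shutter is opened more than 12 mm while the lid is not on (distance of shutter from where it was at the start of the episode above 0.012 m and not (horizontal distance between lid and well below 0.007 m and z of lid in the frame of well between -0.014 and -0.0075 m and angle between lid's own z axis and vertical below 0.05 rad)).
It fails at once if the lid is dropped (falls faster than 0.6 m/s out of the fingers) (linear speed of lid above 0.6 m/s and contact force between the fingers and lid below 0.05 N).
It fails at once if the red marker is shifted by more than 4 mm (distance of mark from where it was at the start of the episode above 0.004 m).
It fails at once if a bystander is shifted by more than 30 mm or tipped (distance of any of dropper_a, dropper_b, dropper_c, slide_box, dish_stack, reagent from where it was at the start of the episode above 0.03 m or angle between any of dropper_a, dropper_b, dropper_c, slide_box, dish_stack, reagent's own z axis and vertical above 0.4 rad).
It also fails if it takes over 54 s, if anything falls off the work surface, if the arm or the gripper's body presses on something with over 40 N, if the wrist force passes 120 N, or if a joint passes its speed limit or range.

ROBOT

A 6-joint arm with a two-finger parallel gripper is mounted at the origin on the work surface. World frame = base frame: x ahead of the robot, y to its left, z up, the work surface at z = 0. Lengths are in mm, angles in rad, forces in N, time in s.
With the tool pointing down it reaches from about 325 to 900 mm from the base axis. Payload 3.5 kg.
Tool frame: the origin (TCP) lies at the very end of the fingers, on their centre line; the grasp point (between the pads) lies 19 mm behind it; z points along the fingers, y is the line along which they close (so a half turn about z gives the same grasp; the last joint's range is limited). The gripper opens to 85 mm and grips with 20 to 120 N. Pads are 22 mm wide; open, the fingers measure 114 mm over their backs; the gripper's body (76 mm by 85 mm) begins 54 mm behind the grasp point. The pads swing forward as they close: fully open they stand 13 mm farther back than shut.
Start: joints at [1.217, 0.276, -0.026, 1.268, 0, 1.467], TCP at [155.118, 605.442, 231.313] pointing down, gripper open.
Joint ranges: [-3.12, 3.12], [-0.85, 1.88], [-1.08, 1.24], [-1.95, 2.15], [-1.57, 1.53], [-3.14, 3.14]. Speed limits (rad/s): [2.57, 2.57, 3.14, 3.14, 3.14, 3.14].

INTERFACE

Orientations are given as a unit quaternion [w, x, y, z].
In Python, from plant import * gives the robot as it stands.
- The arm moves only by the tool jog_arm, never from a script. Its argument "moves" is a list of rows, each a list of 7 numbers: the shift along the tool's x, y, z in m, then the turn, a rotation vector about the tool's x, y, z in rad, then the gripper command: -1 is shut, 1 is fully open, values between are in proportion. In form: [[tx, ty, tz, ax, ay, az, jaw], ...]. A call has 1 to 8 rows; each row is the pose to reach, as a shift and turn from the pose commanded when the call began, along the tool's axes at that moment; what a row does not reach only later rows make up. A row lasts 1/8 s, in which the tool goes at most 62.5 mm and 10.7 degrees, less where a joint would pass 70% of its speed; a pose out of reach is approached as far as the arm can. A call with a gripper value outside its range is refused whole. The fingers move at their own pace and stop on an object; the grip force is fixed at half the most. Time passes only in rows, so rows that repeat a pose let the fingers close. It gives the time, the measured TCP pose, the force, the opening and the grip force at its end, in the units of the state.
- state(): the state, without advancing time (a new reading comes with each control period).
- read_camera(name): name is "side" or "top" or "wrist"; returns a dict with "pixels" (480x640x3 uint8, red, green, blue), "intrinsics" (3x3 intrinsics, pixels), "distortion" ([k1, k2, p1, p2, k3] as OpenCV has them; the pictures are not rectified), "extrinsics" (4x4, takes a point from world to camera coordinates). Camera axes: x right, y down, z forward; pixel columns grow to the right and rows downward; lengths in mm; the calibration is good to about 2 mm. A picture is of the moment at which its call begins. There is no depth.
- close_job(): hands the job in; it is judged then, once.
The state is a dict: "time": time; "q": joint angles; "joint_vel": joint speeds; "joint_efforts": joint torques, N m; "tool_pos": TCP position; "ee_rot": TCP orientation; "contact_force": force on the tool from outside, world axes, zero at the start; "torque": the same for the moment, N m; "grip_width": finger opening in mm; "finger_force": force on a finger pad.
Only numpy, scipy, OpenCV 4.12 (cv2) and the standard library are available. Lean on these libraries where they do the work, as an engineer would, in place of code of your own. Each camera call takes 0.05 s, during which the arm holds its last target. There are 200 camera calls.

## Working session

There is one attempt and no reset: what is moved stays moved. The work goes in short steps, Python scripts to look and compute and a tool call to move; the robot and the scene stay as the last step left them, time stands still between calls to the robot, and variables do not carry over. Pictures are saved under pics/ and viewed, at most 10 in all, crops included, and the job is handed in when it is done.

Besides the shell and the picture viewer there is one more tool, called after "Emit:" by a JSON object that holds its "name" and its "arguments", one argument or row to a line. jog_arm: Moves the arm, as the interface text tells. Its arguments: {"type":"object","properties":{"moves":{"type":"array","items":{"type":"array","items":{"type":"number"}}}},"required":["moves"]}

```bash
mkdir -p pics; ls; python3 - <<'E'
from plant import *
import cv2,numpy as np
for n in ("top","side"):
    c=read_camera(n); cv2.imwrite(f"pics/{n}0.png",c["pixels"][:,:,::-1]); np.savez(f"{n}0.npz",**c)
    print(n,c["intrinsics"].tolist(),np.round(c["extrinsics"],3).tolist(),c["distortion"])
print(state())
E
```

```text
pics
top [[440.74889221438053, 0.0, 314.9347197539728], [0.0, 440.74889221438053, 232.15959965217237], [0.0, 0.0, 1.0]] [[-0.009, -1.0, -0.022, 29.186], [-0.996, 0.011, -0.092, 508.785], [0.093, 0.021, -0.995, 1093.046], [0.0, 0.0, 0.0, 1.0]] [-0.04241942  0.          0.          0.          0.        ]
side [[599.6536449305249, 0.0, 300.82236645283876], [0.0, 599.6536449305249, 240.25986793884715], [0.0, 0.0, 1.0]] [[0.959, -0.282, -0.01, -487.302], [-0.163, -0.525, -0.835, 158.016], [0.231, 0.803, -0.549, 1178.072], [0.0, 0.0, 0.0, 1.0]] [-0.0788467  0.         0.         0.         0.       ]
{'time': 0.1, 'q': array([ 1.21658286e+00,  2.77090126e-01, -2.76867288e-02,  1.26802713e+00,
        2.71986059e-06,  1.46742905e+00]), 'joint_vel': array([-0.00147215, -0.00058803,  0.00177008, -0.0005924 ,  0.00146625,
        0.00035067]), 'joint_efforts': array([-5.59829004e-04, -4.46710467e+01,  2.96128160e+01,  8.46920419e-03,
       -1.35441951e-04,  2.46599370e-06]), 'tool_pos': array([154.8898755 , 604.79562918, 230.27777936]), 'ee_rot': array([-2.28991969e-04,  1.25094458e-01,  9.92144329e-01, -9.77360000e-04]), 'contact_force': array([ 0.51425627, -0.65687426,  0.29491612]), 'torque': array([ 0.01578571, -0.03653031,  0.00289527]), 'finger_force': 0.0, 'grip_width': 85.4836737592151}
```

View pics/top0.png

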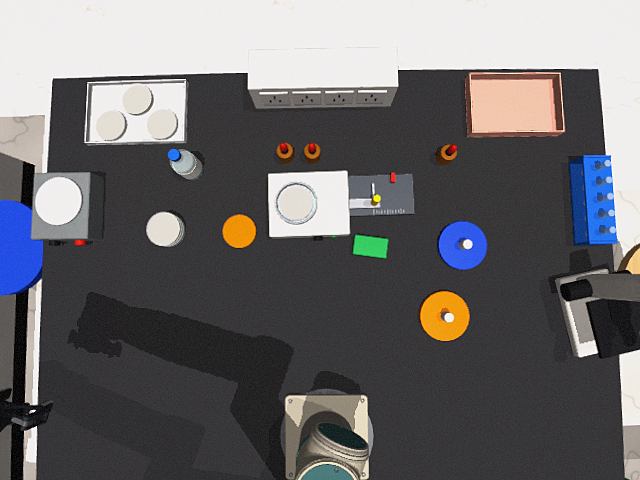

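View pics/side0.png

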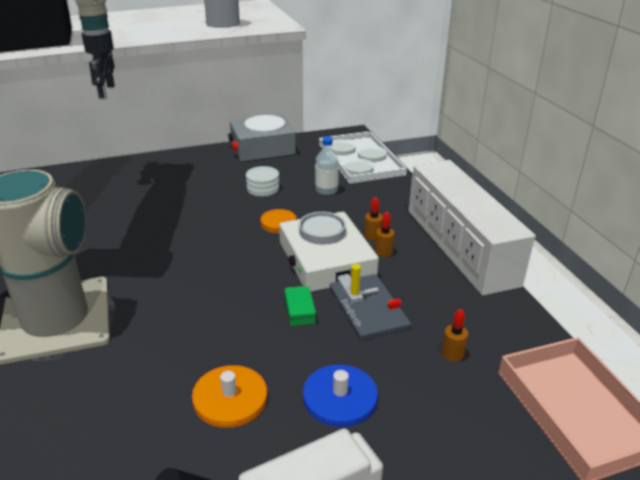

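The top view shows the lid at about (463,245), collar (296,204), handle (376,199), red marker (393,177) and green slide box (371,246). In the side view the blue lid is at (340,393), handle at (356,280) and marker at (394,303).

```bash
cat > h.py <<'E'
import cv2,numpy as np
def load(n): return dict(np.load(n))
def ray(c,px,z):
    "pixels -> world points on plane z"
    px=np.asarray(px,float).reshape(-1,1,2)
    u=cv2.undistortPoints(px,c["intrinsics"],c["distortion"])[:,0]
    R,t=c["extrinsics"][:3,:3],c["extrinsics"][:3,3]
    d=np.c_[u,np.ones(len(u))]@R; o=-R.T@t
    return (o+d*((z-o[2])/d[:,2])[:,None])[:,:2]
def proj(c,P):
    R,t=c["extrinsics"][:3,:3],c["extrinsics"][:3,3]
    return cv2.projectPoints(np.asarray(P,float).reshape(-1,1,3),cv2.Rodrigues(R)[0],t,c["intrinsics"],c["distortion"])[0][:,0]
def blobs(m,amin=15):
    cs,_=cv2.findContours(m.astype(np.uint8),cv2.RETR_EXTERNAL,cv2.CHAIN_APPROX_NONE)
    return sorted([k[:,0] for k in cs if len(k)>4 and cv2.contourArea(k)>=amin],key=lambda k:-cv2.contourArea(k))
def mask(c,name):
    p=cv2.cvtColor(c["pixels"],cv2.COLOR_RGB2HSV).astype(int); H,S,V=p[...,0],p[...,1],p[...,2]
    return {"blue":(abs(H-118)<12)&(S>150)&(V>60),"yellow":(abs(H-28)<6)&(S>150)&(V>80),
     "red":((H<6)|(H>174))&(S>150)&(V>80),"white":(S<45)&(V>170),"green":(abs(H-65)<15)&(S>150)}[name]
def circ(P):
    A=np.c_[2*P,np.ones(len(P))]; s=np.linalg.lstsq(A,(P**2).sum(1),rcond=None)[0]
    return s[:2],np.sqrt(s[2]+s[0]**2+s[1]**2)
E
python3 - <<'E'
from h import *
c=load("top0.npz")
def near(name,x,y,amin=8):
    return min(blobs(mask(c,name),amin),key=lambda k:np.hypot(*(k.mean(0)-[x,y])))
k=near("blue",463,245); print("lid",circ(ray(c,k,14)))
b=near("white",308,204,500); r=cv2.minAreaRect(ray(c,b,55).astype(np.float32)); print("box",r); print(cv2.boxPoints(r))
for n,x,y,z in(("yellow",376,199,95),("red",393,177,31),("green",371,246,30)):
    k=near(n,x,y); P=ray(c,k,z); print(n,P.mean(0),cv2.minAreaRect(P.astype(np.float32)),len(k),cv2.boundingRect(k))
p=c["pixels"]; cv2.imwrite("pics/crop.png",cv2.resize(p[155:285,250:500,::-1],(800,416),interpolation=cv2.INTER_CUBIC))
s=load("side0.npz")
k=min(blobs(mask(s,"blue")),key=lambda k:np.hypot(*(k.mean(0)-[340,393]))); print("lid side",circ(ray(s,k,12)))
k=min(blobs(mask(s,"yellow")),key=lambda k:np.hypot(*(k.mean(0)-[356,280]))); print("yel",cv2.boundingRect(k)); print(ray(s,[[356,263],[356,265]],95))
k=min(blobs(mask(s,"red")),key=lambda k:np.hypot(*(k.mean(0)-[394,303]))); print("red",cv2.boundingRect(k),ray(s,k.mean(0),26))
E
```

```text
lid (array([ 473.28409963, -350.04783661]), np.float64(61.68197341801029))
box ((579.1201171875, 1.7006988525390625), (158.7438507080078, 274.9490661621094), 1.3404570817947388)
[[ 496.5539   137.28085]
 [ 502.9859  -137.59299]
 [ 661.68634 -133.87946]
 [ 655.25433  140.99438]]
yellow [ 578.718507   -122.39940455] ((579.0170288085938, -121.49217224121094), (15.175140380859375, 25.615371704101562), 44.34103775024414) 26 (372, 195, 9, 10)
red [ 646.56553445 -174.60875445] ((647.003662109375, -174.7889404296875), (7.6269707679748535, 25.949182510375977), 88.44380950927734) 23 (391, 172, 4, 11)
green [ 472.45501378 -113.61259788] ((472.1876525878906, -113.88206481933594), (86.09630584716797, 51.27864456176758), 81.88023376464844) 101 (353, 234, 36, 25)
lid side (array([ 472.13526749, -352.93426821]), np.float64(65.88355590996856))
yel (351, 265, 9, 30)
[[ 586.65058769 -116.86195951]
 [ 584.27770252 -123.11362004]]
red (388, 299, 13, 10) [[ 646.57558719 -177.46829841]]
```

View pics/crop.png

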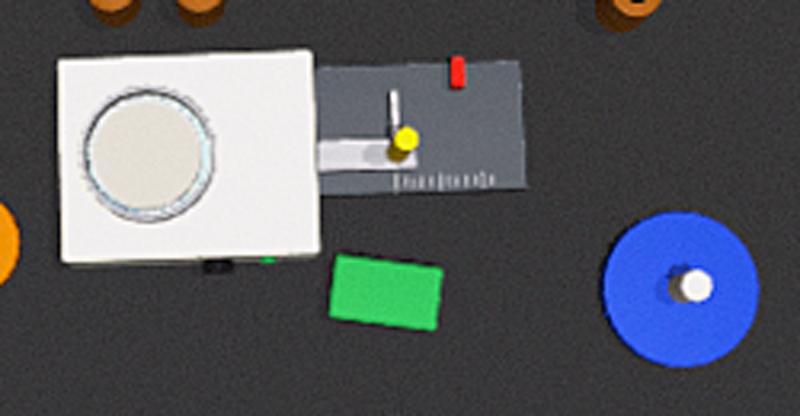

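The crop shows the lid away from the slide box, with the box yawed about +1.3°. Moving over the collar for a close look.

Emit:
{"name": "jog_arm", "arguments": {
  "moves": [
    [-0.467, -0.433, -0.069, 0, 0, -0.275, 1],
    [-0.467, -0.433, -0.069, 0, 0, -0.275, 1],
    [-0.467, -0.433, -0.069, 0, 0, -0.275, 1],
    [-0.467, -0.433, -0.069, 0, 0, -0.275, 1],
    [-0.467, -0.433, -0.069, 0, 0, -0.275, 1],
    [-0.467, -0.433, -0.069, 0, 0, -0.275, 1],
    [-0.467, -0.433, -0.069, 0, 0, -0.275, 1],
    [-0.467, -0.433, -0.069, 0, 0, -0.275, 1]
  ]
}}

```text
time: 1.1
tool_pos: [424.9, 185.7, 285.2]
ee_rot: [0.0, -0.012, 1.0, 0.0]
contact_force: [1.2, 0.4, 0.0]
grip_width: 85.5
finger_force: 0.0
```

Emit:
{"name": "jog_arm", "arguments": {
  "moves": [
    [-0.072, -0.128, -0.015, 0, 0, 0, 1],
    [-0.072, -0.128, -0.015, 0, 0, 0, 1],
    [-0.072, -0.128, -0.015, 0, 0, 0, 1],
    [-0.072, -0.128, -0.015, 0, 0, 0, 1]
  ]
}}

```text
time: 1.6
tool_pos: [499.9, 59.9, 299.7]
ee_rot: [-0.0, -0.011, 1.0, 0.0]
contact_force: [0.2, -0.1, -0.3]
grip_width: 85.2
finger_force: 0.0
```

```bash
python3 - <<'E'
from plant import *
import cv2,numpy as np
c=read_camera("wrist"); cv2.imwrite("pics/w1.png",c["pixels"][:,:,::-1]); np.savez("w1.npz",**c)
s=state(); print(s["tool_pos"],s["ee_rot"],s["contact_force"]); print(np.round(c["intrinsics"],1).tolist(),c["distortion"]); R=c["extrinsics"][:3,:3]; print(-R.T@c["extrinsics"][:3,3],R[2])
E
```

```text
[499.16906067  60.93862736 299.64545271] [-6.91367481e-04 -1.12996312e-02  9.99935892e-01  2.30542106e-04] [ 0.46218824 -0.21854866  0.04615235]
[[353.3, 0.0, 322.4], [0.0, 353.3, 237.8], [0.0, 0.0, 1.0]] [-0.05765697  0.          0.          0.          0.        ]
[419.53859921  58.81277922 443.34924802] [ 0.31180815  0.00828659 -0.95010895]
```

View pics/w1.png

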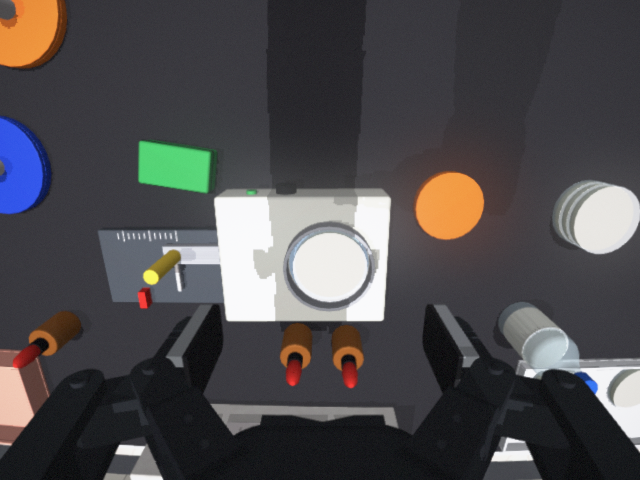

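The wrist view shows the collar at about (329,265), box corners around (217,197) to (385,320), handle top (152,276), pointer (180,278) and marker (144,298).

```bash
python3 - <<'E'
from h import *
for f,roi,cc in(("w1.npz",(285,372,222,309),(329,265)),("top0.npz",(272,320,180,228),(296,204))):
    c=load(f); g=cv2.cvtColor(c["pixels"],cv2.COLOR_RGB2GRAY).astype(np.float32)
    R,t=c["extrinsics"][:3,:3],c["extrinsics"][:3,3]
    ctr=ray(c,[cc],77)[0]
    # radial gradient search in world plane z=77
    for it in range(4):
      an=np.linspace(0,2*np.pi,120,endpoint=False); rr=np.arange(40,58,.5); res=[]
      W=ctr+np.stack([np.cos(an),np.sin(an)],1)[:,None]*rr[None,:,None]
      px=proj(c,np.concatenate([W,np.full(W.shape[:2]+(1,),77.)],2).reshape(-1,3)).astype(np.float32).reshape(120,-1,2)
      v=cv2.remap(g,px[...,0],px[...,1],cv2.INTER_LINEAR)
      gr=np.gradient(cv2.GaussianBlur(v,(5,1),1),axis=1)
      far=slice(0,120)
      out=rr[22:] if 0 else rr; i=gr[:,16:34].argmax(1)+16; j=gr[:,6:22].argmin(1)+6
      Po=W[np.arange(120),i]; Pi=W[np.arange(120),j]
      sel=np.cos(an)>-0.2 if f[0]=="w" else np.ones(120,bool)
      def rob(P):
        for _ in range(3):
          m,r=circ(P); e=abs(np.hypot(*(P-m).T)-r); P=P[e<max(1.5,np.median(e)*2)]
        return m,r,len(P)
      a,b=rob(Po[sel]),rob(Pi)
      ctr=(a[0]+b[0])/2
    print(f,"outer",a,"inner",b)
    b=max(blobs(mask(c,"white"),500),key=lambda k:(cv2.pointPolygonTest(k.reshape(-1,1,2).astype(np.float32),cc,False)>=0)*cv2.contourArea(k))
    P=ray(c,b,55); e=lambda m:np.polyfit(P[m,1],P[m,0],1)
    # edges
    lo=[];hi=[]
    for y in range(-40,125,5):
        s=P[abs(P[:,1]-y)<4]
        if len(s)>1: lo.append((y,s[:,0].min()));hi.append((y,s[:,0].max()))
    L=[];Rr=[]
    for x in range(520,645,5):
        s=P[abs(P[:,0]-x)<4]
        if len(s)>1: L.append((x,s[:,1].max()));Rr.append((x,s[:,1].min()))
    fit=lambda q:(lambda q:(np.polyfit(q[:,0],q[:,1],1)[0],np.median(q[:,1])))(np.array(q))
    print("lo/hi x",fit(lo),fit(hi),"y",fit(L),fit(Rr))
    for n,z,x,y in(("yellow",95,152,276),("red",31,144,298)) if f[0]=="w" else (("yellow",95,376,199),("red",31,393,177)):
        k=min(blobs(mask(c,n),8),key=lambda k:np.hypot(*(k.mean(0)-[x,y]))); P=ray(c,k,z); print(n,P.mean(0),P.min(0),P.max(0))
c=load("w1.npz"); print("handle top",ray(c,[152,276],95),"pointer",ray(c,[[180,290],[180,266]],27),"mark",ray(c,[[144,298]],31),"plate",ray(c,[[112,302],[100,231]],15))
E
```

```text
w1.npz outer (array([576.39397171,  70.91285774]), np.float64(49.703577511595064), 49) inner (array([571.44965144,  69.85380377]), np.float64(45.516625890289525), 95)
lo/hi x (np.float64(0.0010354138298830382), np.float64(499.57286059509585)) (np.float64(-0.02294086107099098), np.float64(656.349403573377)) y (np.float64(0.02341387991082915), np.float64(138.89185837091736)) (np.float64(0.12157305756610749), np.float64(-59.85030049387268))
yellow [ 570.51599212 -111.38791959] [ 551.9812801  -132.28148464] [590.25873558 -90.44701906]
red [ 643.71342888 -171.56920005] [ 628.93745851 -179.82348375] [ 659.00751961 -163.12626157]
top0.npz outer (array([574.56367251,  68.42374523]), np.float64(51.04503095968912), 109) inner (array([574.62232609,  67.77328829]), np.float64(47.081951474022645), 90)
lo/hi x (np.float64(-0.023583944830029877), np.float64(499.6910351745793)) (np.float64(-0.023210346042299525), np.float64(656.5776546315599)) y (np.float64(0.03100273726238632), np.float64(139.29879269048556)) (np.float64(0.06921560712973945), np.float64(-60.8966655879892))
yellow [ 578.718507   -122.39940455] [ 568.16363058 -133.4777204 ] [ 589.86405815 -114.106918  ]
red [ 646.56553445 -174.60875445] [ 634.1064686  -178.88396473] [ 659.97006278 -170.62758189]
handle top [[ 581.7506727  -123.10742829]] pointer [[ 632.61207076 -123.53817554]
 [ 598.29760115 -119.77157244]] mark [[ 643.81936569 -171.83565171]] plate [[ 660.34014418 -227.79989171]
 [ 557.05645806 -226.16790281]]
```

Emit:
{"name": "jog_arm", "arguments": {
  "moves": [
    [0.0365, -0.41, 0.18, 0, 0, 0, 1],
    [0.0365, -0.41, 0.18, 0, 0, 0, 1],
    [0.0365, -0.41, 0.18, 0, 0, 0, 1],
    [0.0365, -0.41, 0.18, 0, 0, 0, 1],
    [0.0365, -0.41, 0.18, 0, 0, 0, 1],
    [0.0365, -0.41, 0.18, 0, 0, 0, 1],
    [0.0365, -0.41, 0.18, 0, 0, 0, 1],
    [0.0365, -0.41, 0.18, 0, 0, 0, 1]
  ]
}}

```text
time: 2.65
tool_pos: [471.8, -350.0, 118.0]
ee_rot: [-0.001, -0.011, 1.0, 0.001]
contact_force: [-0.6, 0.7, -0.2]
grip_width: 85.4
finger_force: 0.0
```

```bash
python3 - <<'E'
from plant import *
from h import *
c=read_camera("wrist"); cv2.imwrite("pics/w2.png",c["pixels"][:,:,::-1]); np.savez("w2.npz",**c)
s=state(); print(s["tool_pos"],s["ee_rot"])
k=blobs(mask(c,"blue"))[0]; h=cv2.convexHull(k)[:,0]
x,y=k.min(0),k.max(0); print(x,y); h=k[(k[:,0]>2)&(k[:,0]<637)&(k[:,1]>2)&(k[:,1]<477)]
print(circ(ray(c,h,16)))
E
```

```text
[ 472.06159822 -349.89767106  118.22093569] [-1.09580039e-03 -1.14504438e-02  9.99933465e-01  8.67570934e-04]
[237 152] [404 313]
(array([ 472.80276211, -350.24928234]), np.float64(61.528774003441875))
```

View pics/w2.png

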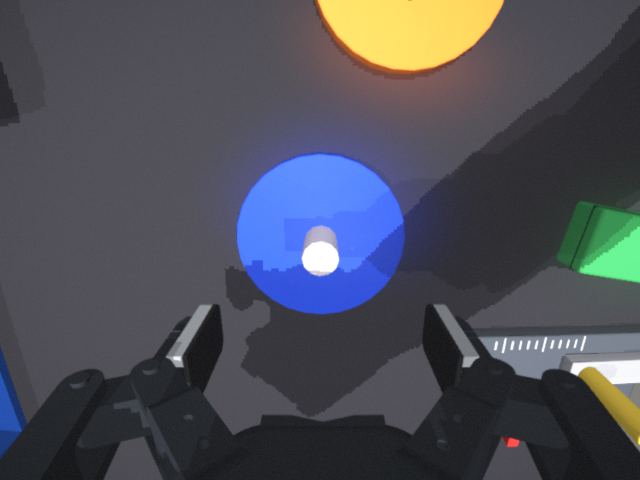

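The knob top is at (320,258), centred between the pads; the lid lies within 1 mm of the estimate. Descend, then close.

Emit:
{"name": "jog_arm", "arguments": {
  "moves": [
    [-0.001, 0, 0.05, 0, 0, 0, 1],
    [-0.001, 0, 0.095, 0, 0, 0, 1],
    [-0.001, 0, 0.095, 0, 0, 0, 1],
    [-0.001, 0, 0.095, 0, 0, 0, -1],
    [-0.001, 0, 0.095, 0, 0, 0, -1],
    [-0.001, 0, 0.095, 0, 0, 0, -1],
    [-0.001, 0, 0.095, 0, 0, 0, -1],
    [-0.001, 0, 0.095, 0, 0, 0, -1]
  ]
}}

```text
time: 3.7
tool_pos: [475.0, -350.4, 27.0]
ee_rot: [0.001, -0.012, 1.0, -0.001]
contact_force: [0.0, 1.4, 6.8]
grip_width: 21.8
finger_force: 58.9
```

Emit:
{"name": "jog_arm", "arguments": {
  "moves": [
    [0, 0, 0, 0, 0, 0, -1],
    [0, 0, 0, 0, 0, 0, -1],
    [0, 0, 0, 0, 0, 0, -1],
    [0, 0, 0, 0, 0, 0, -1]
  ]
}}

```text
time: 4.2
tool_pos: [475.0, -350.4, 27.0]
ee_rot: [0.001, -0.012, 1.0, -0.001]
contact_force: [0.3, 2.1, 6.8]
grip_width: 22.3
finger_force: 58.9
```

Emit:
{"name": "jog_arm", "arguments": {
  "moves": [
    [0, 0, -0.01, 0, 0, 0, -1],
    [0, 0, -0.03, 0, 0, 0, -1],
    [0, 0, -0.06, 0, 0, 0, -1],
    [0, 0, -0.1, 0, 0, 0, -1],
    [0, 0, -0.14, 0, 0, 0, -1],
    [0, 0, -0.15, 0, 0, 0, -1],
    [0, 0, -0.15, 0, 0, 0, -1]
  ]
}}

```text
time: 5.08
tool_pos: [473.9, -349.5, 175.5]
ee_rot: [0.0, -0.012, 1.0, -0.0]
contact_force: [-0.7, 0.2, -1.8]
grip_width: 22.2
finger_force: 58.8
```

```bash
python3 - <<'E'
from plant import *
from h import *
c=read_camera("wrist"); cv2.imwrite("pics/w3.png",c["pixels"][:,:,::-1]); np.savez("w3.npz",**c)
s=state(); print(s["tool_pos"],s["ee_rot"],s["contact_force"],s["torque"],s["grip_width"])
k=blobs(mask(c,"blue"))[0]; x,y=k.min(0),k.max(0); print(x,y)
for off in (-11,-9,-7): print(circ(ray(c,k[k[:,1]<k[:,1].mean()+10],s["tool_pos"][2]+off)))
E
```

```text
[ 473.19229105 -348.8543762   174.12785219] [-6.34690174e-04 -1.20337679e-02  9.99927228e-01  5.70100538e-04] [-0.73586212  0.33014113 -1.35339026] [-0.01240027 -0.00958802 -0.01206444] 22.239903384556005
[197 160] [448 352]
(array([ 464.94195696, -348.66660877]), np.float64(56.216424909698496))
(array([ 464.02270728, -348.69359539]), np.float64(55.49501256377233))
(array([ 463.1034576 , -348.72058201]), np.float64(54.773600217844496))
```

View pics/w3.png

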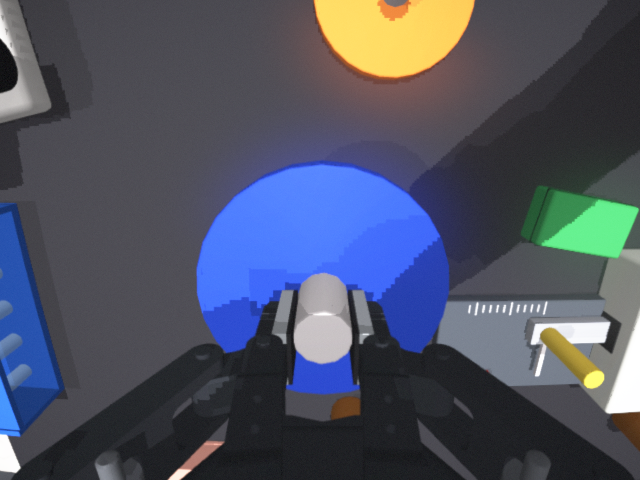

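The lid hangs in the grip, knob between the pads at (322,320), outline from (197,275) to (448,275), top at row 160 and bottom at about 394. Checking its height and tilt.

```bash
python3 - <<'E'
from plant import *
from h import *
c=load("w3.npz"); k=blobs(mask(c,"blue"))[0]
print("top",k[k[:,1]==k[:,1].min()].mean(0),"bottom blobs",[ (b.min(0),b.max(0)) for b in blobs(mask(c,"blue"),60)])
zt=174.1
for z in (zt-4,zt-8,zt-11,zt-14):
    P=ray(c,[[197,275],[448,275],[322,160],[322,394]],z); print(round(z-zt),P[1]-P[0],P[2:,0], P[2:,0].mean(),P[3,0]-P[2,0])
s=read_camera("side"); np.savez("side1.npz",**s)
k=max(blobs(mask(s,"blue")),key=lambda k:cv2.contourArea(k)); print(k.min(0),k.max(0)); e=cv2.fitEllipse(cv2.convexHull(k)); print(e)
for z in (155,160,163,166): print(z,circ(ray(s,k,z)))
x0,y0=k.min(0);x1,y1=k.max(0); 
cv2.imwrite("pics/s1.png",cv2.resize(s["pixels"][max(0,y0-80):y1+30,max(0,x0-60):x1+60,::-1],None,fx=2.5,fy=2.5))
E
```

```text
top [322.5 160. ] bottom blobs [(array([197, 160], dtype=int32), array([448, 352], dtype=int32)), (array([  0, 203], dtype=int32), array([ 63, 436], dtype=int32)), (array([285, 351], dtype=int32), array([359, 393], dtype=int32))]
-4 [ -2.87002486 116.30524071] [408.44231503 528.98543931] 468.7138771665128 120.54312427987793
-8 [ -2.94713519 119.43006935] [408.84891022 532.63072438] 470.7398172985006 123.78181416664711
-11 [ -3.00496794 121.77369082] [409.15385661 535.36468819] 472.2592723974915 126.210831581724
-14 [ -3.06280069 124.1173123 ] [409.458803   538.09865199] 473.77872749648236 128.63984899680082
[300 300] [381 360]
((340.5945129394531, 329.4488525390625), (62.12268829345703, 82.47087860107422), 92.80792999267578)
155 (array([ 468.09598784, -352.96974915]), np.float64(59.832781507694214))
160 (array([ 466.10426359, -358.19727061]), np.float64(59.34989945298286))
163 (array([ 464.90922904, -361.33378348]), np.float64(59.060170220162775))
166 (array([ 463.71419449, -364.47029635]), np.float64(58.77044098734061))
```

View pics/s1.png

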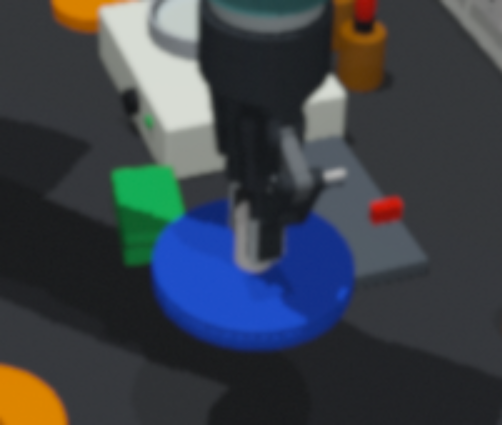

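The lid is held level, its plate top about 11 mm below the TCP, so its origin is about 27 mm below. Carrying it over the collar.

Emit:
{"name": "jog_arm", "arguments": {
  "moves": [
    [-0.01, 0.03, 0, 0, 0, 0, -1],
    [-0.025, 0.085, 0, 0, 0, 0, -1],
    [-0.042, 0.145, 0, 0, 0, 0, -1],
    [-0.059, 0.205, 0, 0, 0, 0, -1],
    [-0.077, 0.27, 0, 0, 0, 0, -1],
    [-0.095, 0.335, 0, 0, 0, 0, -1],
    [-0.107, 0.39, 0, 0, 0, 0, -1],
    [-0.1128, 0.416, 0, 0, 0, 0, -1]
  ]
}}

```text
time: 6.18
tool_pos: [575.2, 72.3, 172.8]
ee_rot: [-0.002, -0.014, 1.0, 0.0]
contact_force: [1.1, 0.1, -1.3]
grip_width: 22.1
finger_force: 59.0
```

Emit:
{"name": "jog_arm", "arguments": {
  "moves": [
    [0, 0, 0.02, 0, 0, 0, -1],
    [0, 0, 0.03, 0, 0, 0, -1],
    [0, 0, 0.04, 0, 0, 0, -1],
    [0, 0, 0.04, 0, 0, 0, -1]
  ]
}}

```text
time: 6.68
tool_pos: [575.4, 68.6, 133.7]
ee_rot: [-0.001, -0.012, 1.0, 0.0]
contact_force: [0.3, -0.3, -0.3]
grip_width: 22.4
finger_force: 59.1
```

```bash
python3 - <<'E'
from plant import *
from h import *
T=[]
for i in range(3):
    s=state(); T.append(s["tool_pos"]); c=read_camera("wrist")
np.savez("w4.npz",**c); print(np.round(T,1).tolist(),s["ee_rot"],s["contact_force"])
# box edges near lid, z=55
b=max(blobs(mask(c,"white"),500),key=cv2.contourArea); P=ray(c,b,55); print(P.min(0),P.max(0))
k=blobs(mask(c,"blue"))[0]; print(k.min(0),k.max(0))
for n in("left","right"):
    pass
L=[P[abs(P[:,0]-x)<3][:,1].max() for x in range(515,600,10) if (abs(P[:,0]-x)<3).any()]; print("y+ edge",np.round(L,1))
Q=[P[abs(P[:,1]-y)<3][:,0].min() for y in range(-50,135,10) if (abs(P[:,1]-y)<3).any()]; print("x- edge",np.round(Q,1))
cv2.imwrite("pics/w4.png",c["pixels"][:,:,::-1])
E
```

```text
[[575.4, 68.6, 133.7], [576.1, 68.7, 134.6], [576.7, 68.7, 135.3]] [ 6.34609554e-05 -1.16708800e-02  9.99931891e-01  1.79826843e-05] [ 1.09386136 -0.57026664 -0.4683995 ]
[ 497.26727295 -117.79179022] [659.05122502 137.4649128 ]
[198 164] [448 352]
y+ edge [136.9 137.  137.2 137.4   2.9  -4.4 -10.6 -14.2 -17.1]
x- edge [501.8 501.8 501.1 501.  500.9 500.8 503.  502.8 502.7 502.5 502.3 502.
 501.8 502.1 501.4 501.1 497.7 497.4 497.6]
```

View pics/w4.png

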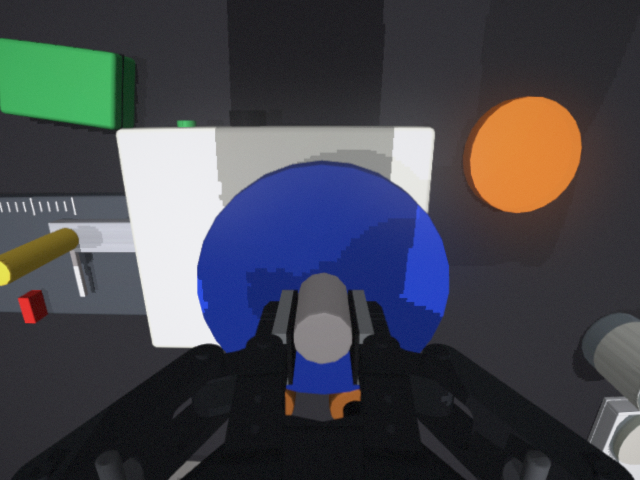

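The lid sits centrally above the collar (box edges at columns 118–433, lid 198–448), within about 1 mm. Lowering.

Emit:
{"name": "jog_arm", "arguments": {
  "moves": [
    [-0.001, 0, 0.01, 0, 0, 0, -1],
    [-0.001, 0, 0.02, 0, 0, 0, -1],
    [-0.001, 0, 0.028, 0, 0, 0, -1],
    [-0.001, 0, 0.034, 0, 0, 0, -1],
    [-0.001, 0, 0.037, 0, 0, 0, -1],
    [-0.001, 0, 0.037, 0, 0, 0, -1]
  ]
}}

```text
time: 7.58
tool_pos: [577.4, 69.3, 97.9]
ee_rot: [-0.0, -0.012, 1.0, 0.0]
contact_force: [-0.8, -0.7, -1.7]
grip_width: 22.5
finger_force: 59.1
```

Emit:
{"name": "jog_arm", "arguments": {
  "moves": [
    [0, 0, 0.002, 0, 0, 0, -1],
    [0, 0, 0.003, 0, 0, 0, -1],
    [0, 0, 0.003, 0, 0, 0, -1]
  ]
}}

```text
time: 7.95
tool_pos: [577.6, 69.3, 95.2]
ee_rot: [0.0, -0.012, 1.0, 0.0]
contact_force: [0.4, 0.2, -1.7]
grip_width: 22.3
finger_force: 59.1
```

Emit:
{"name": "jog_arm", "arguments": {
  "moves": [
    [0, 0, 0.001, 0, 0, 0, -1],
    [0, 0, 0.002, 0, 0, 0, -1],
    [0, 0, 0.002, 0, 0, 0, -1]
  ]
}}

```text
time: 8.32
tool_pos: [577.7, 69.3, 94.0]
ee_rot: [0.0, -0.012, 1.0, -0.0]
contact_force: [-2.7, 0.1, 5.6]
grip_width: 22.1
finger_force: 59.6
```

Contact at the expected seated height. Release and rise.

Emit:
{"name": "jog_arm", "arguments": {
  "moves": [
    [0, 0, 0, 0, 0, 0, 1],
    [0, 0, 0, 0, 0, 0, 1],
    [0, 0, 0, 0, 0, 0, 1],
    [0, 0, 0, 0, 0, 0, 1],
    [0, 0, 0, 0, 0, 0, 1],
    [0, 0, 0, 0, 0, 0, 1]
  ]
}}

```text
time: 9.07
tool_pos: [577.5, 69.2, 93.1]
ee_rot: [-0.0, -0.012, 1.0, -0.0]
contact_force: [-0.3, -1.0, -0.1]
grip_width: 85.5
finger_force: 0.0
```

Emit:
{"name": "jog_arm", "arguments": {
  "moves": [
    [0, 0, -0.02, 0, 0, 0, 1],
    [0, 0, -0.06, 0, 0, 0, 1],
    [0, 0, -0.11, 0, 0, 0, 1],
    [0, 0, -0.11, 0, 0, 0, 1],
    [0, 0, -0.11, 0, 0, 0, 1]
  ]
}}

```text
time: 9.7
tool_pos: [577.4, 69.3, 203.0]
ee_rot: [0.0, -0.012, 1.0, -0.0]
contact_force: [0.5, -0.6, -0.4]
grip_width: 85.6
finger_force: 0.0
```

```bash
python3 - <<'E'
from plant import *
from h import *
c=read_camera("wrist"); np.savez("w5.npz",**c); s=state(); print(s["tool_pos"],s["ee_rot"],s["contact_force"],s["grip_width"])
k=blobs(mask(c,"blue"))[0]; print(k.min(0),k.max(0)); k=k[k[:,1]<470]; h=cv2.convexHull(k)[:,0]
print("lid wrist",circ(ray(c,k,83)))
P=ray(c,max(blobs(mask(c,"white"),500),key=cv2.contourArea),55)
L=[P[abs(P[:,0]-x)<3][:,1].max() for x in range(515,650,10) if (abs(P[:,0]-x)<3).any()]; print("y+ edge",np.round(L,1))
Q=[P[abs(P[:,1]-y)<3][:,0].min() for y in range(-50,135,10) if (abs(P[:,1]-y)<3).any()]; print("x- edge",np.round(Q,1))
t=read_camera("side");np.savez("side2.npz",**t)
cv2.imwrite("pics/ws.png",np.hstack([c["pixels"][100:480,120:520],cv2.resize(t["pixels"][180:310,260:397],(400,380))])[:,:,::-1])
E
```

```text
[576.64679155  69.24484268 202.00873588] [-1.02070179e-03 -1.21048482e-02  9.99926213e-01  7.38279843e-06] [-0.24500047 -0.10746142 -0.86959835] 85.27541111663902
[245 148] [401 298]
lid wrist (array([576.03461709,  70.90077333]), np.float64(60.23788137394254))
y+ edge [136.9 137.1 137.3 137.5 137.7 137.8   2.6   2.2 139.  139.  138.6 136.4
 137.1 140.1]
x- edge [502.6 501.7 501.6 500.7 500.5 500.4 502.5 502.4 502.9 502.7 502.5 502.2
 502.  501.7 501.4 501.2 497.8 497.4 497.2]
```

View pics/ws.png

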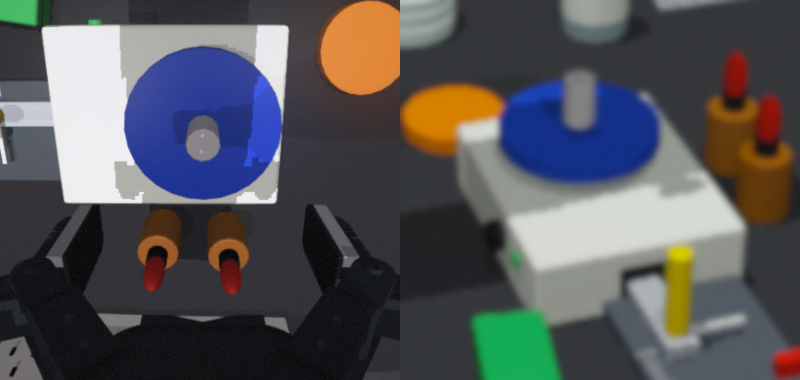

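The lid lies flat on the collar in both views, with its centre (576,71) close to the well, and it is free of the fingers. Going over the handle.

Emit:
{"name": "jog_arm", "arguments": {
  "moves": [
    [0, -0.06, 0, 0, 0, 0, 1],
    [0, -0.12, 0, 0, 0, 0, 1],
    [0, -0.18, 0.02, 0, 0, 0, 1],
    [0, -0.194, 0.06, 0, 0, 0, 1],
    [0, -0.194, 0.06, 0, 0, 0, 1],
    [0, -0.194, 0.06, 0, 0, 0, 1]
  ]
}}

```text
time: 10.55
tool_pos: [581.9, -123.9, 143.0]
ee_rot: [-0.001, -0.012, 1.0, 0.0]
contact_force: [0.8, -0.3, 0.3]
grip_width: 85.4
finger_force: 0.0
```

```bash
python3 - <<'E'
from plant import *
from h import *
c=read_camera("wrist"); np.savez("w6.npz",**c); s=state(); print(s["tool_pos"],s["ee_rot"],s["contact_force"])
for n,z in(("yellow",95),("red",31)):
    k=blobs(mask(c,n),20)
    for b in k[:2]: print(n,b.min(0),b.max(0),ray(c,[b.mean(0)],z))
cv2.imwrite("pics/w6.png",c["pixels"][:,:,::-1])
E
```

```text
[ 582.74516825 -123.83850373  144.03142321] [ 3.98398467e-04 -1.26781385e-02  9.99919550e-01  1.69728830e-05] [0.49401062 0.36432308 0.23787058]
yellow [304 225] [332 280] [[ 573.62667321 -125.36785174]]
red [250 288] [264 320] [[ 643.73999572 -174.4653744 ]]
red [516 440] [526 446] [[794.37941484  80.25511441]]
```

View pics/w6.png

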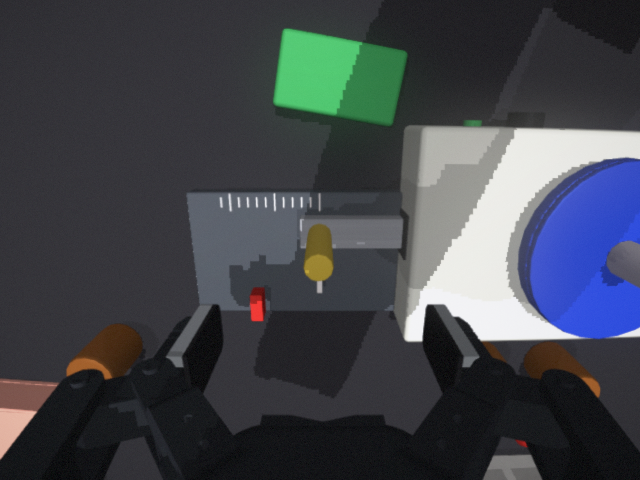

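The handle top is at (319,268), centred; the pointer tip is at (320,290) and the red marker at (257,304). Descend and grip.

Emit:
{"name": "jog_arm", "arguments": {
  "moves": [
    [0, -0.0015, 0.04, 0, 0, 0, 1],
    [0, -0.0015, 0.075, 0, 0, 0, 1],
    [0, -0.0015, 0.087, 0, 0, 0, 1],
    [0, -0.0015, 0.087, 0, 0, 0, 1],
    [0, -0.0015, 0.087, 0, 0, 0, -1],
    [0, -0.0015, 0.087, 0, 0, 0, -1],
    [0, -0.0015, 0.087, 0, 0, 0, -1],
    [0, -0.0015, 0.087, 0, 0, 0, -1]
  ]
}}

```text
time: 11.6
tool_pos: [582.6, -126.3, 56.8]
ee_rot: [0.0, -0.012, 1.0, -0.0]
contact_force: [0.3, 1.0, 2.5]
grip_width: 16.8
finger_force: 58.3
```

Emit:
{"name": "jog_arm", "arguments": {
  "moves": [
    [0, 0, 0, 0, 0, 0, -1],
    [0, 0, 0, 0, 0, 0, -1],
    [0, 0, 0, 0, 0, 0, -1]
  ]
}}

```text
time: 11.98
tool_pos: [582.6, -126.4, 56.8]
ee_rot: [0.0, -0.012, 1.0, -0.0]
contact_force: [-2.1, -0.1, 5.9]
grip_width: 16.5
finger_force: 58.4
```

```bash
cat > m.py <<'E'
from plant import *
from h import *
import sys
c=read_camera("wrist"); s=state(); print(s["tool_pos"],s["ee_rot"],s["contact_force"],s["grip_width"],s["finger_force"])
for b in blobs(mask(c,"red"),20)[:2]: print("red",b.min(0),b.max(0),"z31",ray(c,[b.mean(0)],31),"ext",ray(c,b,31).min(0),ray(c,b,31).max(0))
g=c["pixels"]; x0,x1,y0,y1=map(int,sys.argv[2:6]); cv2.imwrite(sys.argv[1],cv2.resize(g[y0:y1,x0:x1,::-1],(800,600)) )
np.savez("last.npz",**c)
E
python3 m.py pics/w7.png 160 480 200 440
```

```text
[ 582.61220377 -126.35535224   56.81706902] [ 3.43392074e-04 -1.20556646e-02  9.99927258e-01 -1.46337054e-04] [-1.24734944  0.76570483  5.15674935] 16.90833524362743 58.369470834732056
red [232 349] [246 352] z31 [[ 626.17289649 -172.06471863]] ext [ 625.48449785 -175.81578752] [ 627.7861779  -167.80066137]
```

View pics/w7.png

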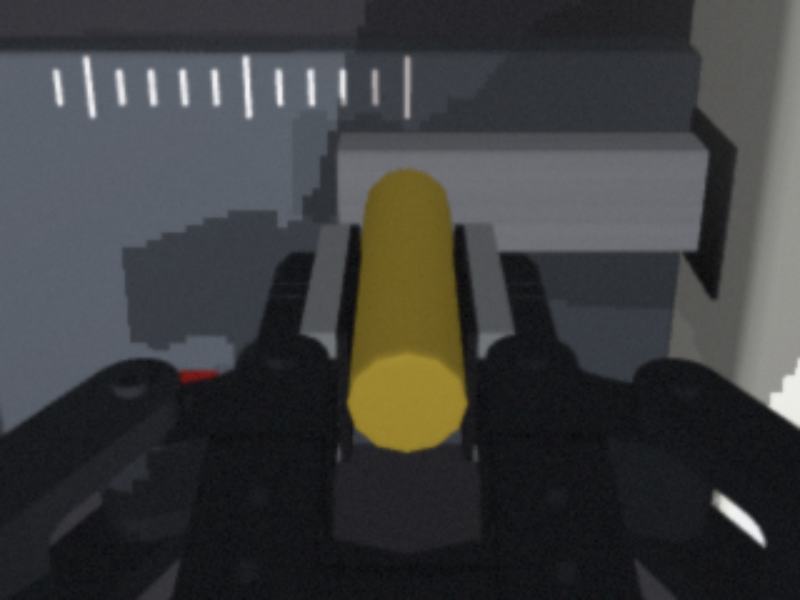

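The handle is held between the pads. The pointer is hidden here, so I work out the pull distance from the earlier views.

```bash
python3 - <<'E'
from h import *
yaw=.0234; ex=np.array([np.cos(yaw),np.sin(yaw)]); ey=np.array([-np.sin(yaw),np.cos(yaw)])
for f,near,pr in(("w6.npz",(257,304),(312,284,329,294)),("w1.npz",(144,298),(174,268,187,292)),("top0.npz",(393,177),(368,180,380,196)),("side0.npz",(394,303),(362,284,382,298)),("side2.npz",(394,303),(362,284,382,298))):
    c=load(f); k=min(blobs(mask(c,"red"),8),key=lambda k:np.hypot(*(k.mean(0)-near)))
    m=np.zeros((480,640),np.uint8); cv2.drawContours(m,[k.reshape(-1,1,2)],-1,1,-1)
    r=c["pixels"][...,0].astype(float); v=r[m>0]; th=(np.percentile(v,95)+np.percentile(v,5))/2
    yy,xx=np.nonzero((m>0)&(r>th)); top=np.array([xx.mean(),yy.mean()])
    M=ray(c,[top],31)[0]; x0,y0,x1,y1=pr
    g=c["pixels"][y0:y1,x0:x1].astype(float).min(2); bg=np.median(g); w=np.clip(g-bg-30,0,None); Y,X=np.mgrid[y0:y1,x0:x1]
    p=np.array([(X*w).sum(),(Y*w).sum()])/w.sum(); P=ray(c,[p],28)[0]
    print(f,"range",np.percentile(v,[5,95]),"mark",M,"xbox->",M@ex,M@ey,"ptr",P,P@ex,P@ey,"D",P@ey-M@ey, "all",ray(c,[k.mean(0)],26)@ey)
R=c["extrinsics"];print("sidecam",-R[:3,:3].T@R[:3,3])
E
```

```text
w6.npz range [ 90. 240.] mark [ 649.58370485 -175.171928  ] xbox-> 645.3072208872072 -190.3228431745645 ptr [ 629.0022843  -124.13347307] 625.9256257231864 -138.81679962298176 D 51.506043551582735 all [-190.50461268]
w1.npz range [ 83. 246.] mark [ 646.09893825 -174.86231029] xbox-> 641.8306526945279 -189.93177412883853 ptr [ 618.30497926 -124.43695917] 615.2241483279784 -138.86990854772924 D 51.06186558110929 all [-189.41067607]
top0.npz range [133.05 255.  ] mark [ 647.30091543 -174.90284556] xbox-> 643.0313523773851 -190.00042200164296 ptr [ 619.26040566 -124.68577274] 616.1734914578337 -139.14100893660034 D 50.85941306504262 all [-190.50688078]
side0.npz range [120.4 199.6] mark [ 645.88907041 -176.78226045] xbox-> 641.5759195811077 -191.8462882069123 ptr [ 617.37391665 -125.33975109] 614.2722172140823 -139.75066843528512 D 52.095619771627184 all [-192.54820138]
side2.npz range [119.7  199.65] mark [ 645.97192473 -176.91573264] xbox-> 641.6556282478215 -191.9816624750721 ptr [ 617.36535281 -125.32681802] 614.2639583211519 -139.73753852771185 D 52.244123947360265 all [-192.62826744]
sidecam [  221.30611324 -1000.69965741   774.53825913]
```

Five views agree: the pull is about 51.3 mm. Pulling slowly.

Emit:
{"name": "jog_arm", "arguments": {
  "moves": [
    [0, -0.006, 0, 0, 0, 0, -1],
    [0, -0.014, 0, 0, 0, 0, -1],
    [0, -0.022, 0, 0, 0, 0, -1],
    [0, -0.03, 0, 0, 0, 0, -1],
    [0, -0.038, 0, 0, 0, 0, -1],
    [0, -0.045, 0, 0, 0, 0, -1],
    [0, -0.05, 0, 0, 0, 0, -1],
    [0, -0.051, 0, 0, 0, 0, -1]
  ]
}}

```text
time: 13.02
tool_pos: [583.7, -174.2, 56.8]
ee_rot: [0.001, -0.013, 1.0, 0.003]
contact_force: [-0.7, 10.0, 8.0]
grip_width: 16.8
finger_force: 59.0
```

Emit:
{"name": "jog_arm", "arguments": {
  "moves": [
    [0, 0, 0, 0, 0, 0, -1],
    [0, 0, 0, 0, 0, 0, -1],
    [0, 0, 0, 0, 0, 0, -1]
  ]
}}

```text
time: 13.4
tool_pos: [583.7, -174.1, 56.8]
ee_rot: [0.0, -0.013, 1.0, 0.003]
contact_force: [-1.4, 8.8, 8.4]
grip_width: 16.5
finger_force: 59.0
```

```bash
cat > chk.py <<'E'
from plant import *
from h import *
yaw=.0234; ey=np.array([-np.sin(yaw),np.cos(yaw)])
s=state(); print(s["tool_pos"],s["contact_force"],s["grip_width"],s["finger_force"])
for f in("side","top"):
    c=read_camera(f); 
    print(f,[ (b.mean(0).round(1),ray(c,[b.mean(0)],26)[0].round(1),cv2.boundingRect(b)) for b in blobs(mask(c,"red"),5) if 600<ray(c,[b.mean(0)],26)[0][0]<690])
    P=proj(c,[[632-13*k+0,-174.5-0.0234*13*k,28] for k in range(3)]); print("exp ptr",P.round(0).tolist())
    if f=="side":
        x,y=P.mean(0).astype(int); w=c["pixels"][y-16:y+17,x-22:x+23].astype(int)
        m=np.zeros((480,640),np.uint8); m[y-16:y+17,x-22:x+23]=(w.min(2)>140)&(np.ptp(w,axis=2)<40)
        for b in blobs(m,4): p=b.mean(0); Q=ray(c,[p],28)[0]; print("white",cv2.boundingRect(b),p,Q,Q@ey)
E
python3 chk.py
```

```text
[ 583.73076987 -174.07797146   56.82761229] [-1.41075149  8.82802197  8.35355212] 16.45992617600719 59.03145611286163
side [(array([394.2, 303.9]), array([ 646.1, -178.4]), (388, 299, 14, 11))]
exp ptr [[387.0, 303.0], [381.0, 305.0], [375.0, 306.0]]
top [(array([392.1, 175.1]), array([ 653.1, -174.8]), (391, 172, 4, 7))]
exp ptr [[392.0, 183.0], [393.0, 188.0], [393.0, 193.0]]
```

Emit:
{"name": "jog_arm", "arguments": {
  "moves": [
    [0, -0.002, 0, 0, 0, 0, -1],
    [0, -0.0035, 0, 0, 0, 0, -1],
    [0, -0.0035, 0, 0, 0, 0, -1],
    [0, -0.0035, 0, 0, 0, 0, -1]
  ]
}}

```text
time: 14.0
tool_pos: [583.8, -177.4, 56.8]
ee_rot: [0.0, -0.013, 1.0, 0.003]
contact_force: [-0.8, 9.2, 7.5]
grip_width: 16.5
finger_force: 59.1
```

```bash
sed -i 's/min(2)>140/min(2)>105/' chk.py; cat >> chk.py <<'E'
    if f=="side": print(w.min(2)[8:28,10:45:1])
    b=[k for k in blobs(mask(c,"yellow"),4)]; print("yel",[cv2.boundingRect(k) for k in b])
E
python3 - <<'E'
import numpy as np;np.set_printoptions(linewidth=200)
exec(open("chk.py").read())
E
```

```text
[ 583.78088122 -177.41788348   56.81135255] [-0.75573832  9.16777992  7.54252269] 16.536075718686103 59.06789839267731
side [(array([394.5, 304. ]), array([ 646.5, -178.8]), (389, 299, 13, 11))]
exp ptr [[387.0, 303.0], [381.0, 305.0], [375.0, 306.0]]
white (370, 303, 18, 7) [378.27027027 306.18918919] [ 612.69482219 -177.73362581] -192.02071859727147
white (360, 312, 8, 5) [363.16666667 314.        ] [ 576.20569633 -190.78586273] -204.2156146106049
[[ 28  26  26  30  41  53  55  54  51  52  51  51  51  52  52  52  52  52  52  52  52  51  52  51  51  49  48  49  50  49  52  52  52  51  52]
 [ 25  27  28  28  37  50  52  52  52  51  52  51  52  51  52  52  51  52  51  52  51  53  52  50  49  47  43  42  43  44  45  47  47  46  46]
 [ 27  28  28  31  41  51  53  53  52  51  52  52  53  51  51  52  52  52  51  52  53  52  55  56  52  44  38  35  34  34  34  38  40  39  38]
 [ 33  35  37  42  49  55  55  53  52  52  51  52  52  52  51  52  52  51  52  54  56  55  54  53  47  41  33  28  25  24  25  30  33  35  36]
 [ 45  51  54  59  61  58  55  53  51  52  52  52  51  51  52  51  52  52 
[... 1674 characters left out ...]
0  50  50  52  51  51  51  51  52  51  52  52  52  52  53  52  52  52  51  52  52  52  52  52  51  51  50  48]
 [ 99 100 103 104  98  78  59  52  52  52  51  52  52  51  50  52  52  52  52  51  52  52  53  52  52  52  52  52  52  51  52  52  52  51  49]
 [103 103 104 105 100  80  59  52  52  52  51  52  52  51  51  52  51  52  52  51  51  51  51  52  52  52  51  51  51  51  52  52  52  52  51]
 [103 103 103 103  96  76  58  53  51  52  52  51  52  52  51  51  51  51  51  52  51  51  52  51  52  52  51  51  52  52  52  52  52  51  51]]
yel [(361, 302, 9, 9)]
top [(array([392.2, 175.8]), array([ 651.2, -175. ]), (391, 172, 4, 9))]
exp ptr [[392.0, 183.0], [393.0, 188.0], [393.0, 193.0]]
yel []
```

In the side view the pointer is at −192.0 and the marker at −191.9 along the slide, so they are aligned, and the marker hasn't moved. Hold briefly, then hand in.

Emit:
{"name": "jog_arm", "arguments": {
  "moves": [
    [0, 0, 0, 0, 0, 0, -1],
    [0, 0, 0, 0, 0, 0, -1],
    [0, 0, 0, 0, 0, 0, -1],
    [0, 0, 0, 0, 0, 0, -1]
  ]
}}

```text
time: 14.6
tool_pos: [583.8, -177.4, 56.8]
ee_rot: [0.0, -0.013, 1.0, 0.003]
contact_force: [-1.5, 9.1, 8.9]
grip_width: 16.6
finger_force: 59.1
```

```bash
python3 -c "
from plant import *
print(state()['tool_pos']); print(close_job())"
```

```text
[ 583.80073108 -177.41229236   56.82077053]
the job is handed in; nothing more can be done
None
```

The job is handed in at 14.6 s, with no verdict returned: the lid is seated on the collar and released, and the gripper is holding the shutter with the pointer about 0.2 mm from the red marker's middle by the side camera; I viewed 11 pictures, one over the limit of 10.

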